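# Wind up the dock riser with its crank

## Task

Fit the red crank onto the square shaft of the birch dock riser, then wind it clockwise (seen from above) round and round until the white platform with the black watch dock has come all the way up, level with the rim of its well. Leave the crank upright and fully home on the shaft, and leave the other things on the shelf where they are.

Things in the scene. Friction and masses are not known exactly. Their poses are not given: they have to be found in the camera images.
- crank_hub (a point): Centre of the crank's hub, 23 mm above its underside; axes as the crank's. Hub: block 34 x 34 mm (sides along x and y), 46 mm tall. The arm, 20 mm wide, leaves its +x face 30 to 42 mm above the underside and ends 97 mm from the hub axis; the two y faces are free to grip. Fully home, this point is level with the shaft's tip.
- crank_knob (a point): Middle of the crank's upright black knob, 26 mm diameter, 49 mm tall (43 to 92 mm above the hub's underside; this point 68 mm), 75 mm from the hub axis along the crank's x. It runs freely about its upright axis, so a gripper holding it need not turn as it goes round. Axes are the crank's.
- shaft_tip (a point): Tip, on the axis, of the riser's upright steel shaft, 85 mm above the shelf; axes are the riser's, NOT the square's. Top 5 mm: round cone, 8 mm wide at the tip, 15 mm at its foot. Below: square of 16 mm side, standing 18 mm out of the collar. The square's angle is random and not given: feel for it (or see it). A crank over 10 degrees out of line stays 18 mm too high, on top of the square.
- well_rim (a point): Centre of the mouth of the riser's open birch well, 60 mm above the shelf, 165 mm from the shaft along the riser's y. The well measures 120 x 120 mm outside. The white platform with the black watch dock rises in it; the dock stands 54 mm above the platform at most.
- lift (a joint): Height of the platform above its lowest position, m: 0 is fully lowered, 0.05 is fully up against the top stop, where the platform's top is level with the rim. It rises 20 mm for each clockwise turn (seen from above) of the shaft; it starts somewhere from 0 to 0.01.
- pills_mid (a point): Centre of the closed clear pill organiser, 150 x 36 x 25 mm, lying flat, long along its x. Leave alone.
- opener_mid (a point): Middle of the flat stainless bottle opener, about 145 mm long along its x, 7 mm thick. Leave alone.
- bell_mid (a point): Centre of the yellow bike bell, a dome 56 mm across and 43 mm tall with a thumb lever reaching 40 mm. Leave alone.
- candle_mid (a point): Centre of the white ceramic cup, 60 mm across, 50 mm tall. Leave alone.
- case_mid (a point): Centre of the blue glasses case, 150 x 60 x 40 mm, long along its x. Leave alone.
- crank: Loose crank, red hub and steel arm, 114 x 34 mm, 93 mm tall, about 0.32 kg; starts standing on its hub. Origin: centre of the hub's underside; z up, x from hub to knob. The underside has a centred square socket, 19.6 mm wide (sides along x, y), 28 mm deep. Fully home, the underside rests on the riser's collar.
- riser: Fixed birch dock riser; origin on the shelf, on the shaft axis; z up, y towards the dock. Gearbox 100 x 100 mm, 60 mm tall, centred on the shaft, with a flat steel collar 60 mm across, its top 62 mm above the shelf. Turning the shaft takes about 0.1 N m; it stays where it is left, and light downward pressing does not turn it.

How it is judged:
By the outcome, as a careful person would: the job done as asked, in the order asked, and still so for the second after the job is handed in, with the robot touching nothing.
It also fails if it takes over 72 s, if anything falls off the work surface, if the arm or the gripper's body presses on something with over 40 N, if the wrist force passes 120 N, or if a joint passes its speed limit or range.

## Robot

A 7-joint arm with a two-finger parallel gripper is mounted at the origin on the work surface. World frame = base frame: x ahead of the robot, y to its left, z up, the work surface at z = 0. Lengths are in m, angles in rad, forces in N, time in s.
With the tool pointing down it reaches from about 0.4 to 0.85 m from the base axis. Payload 4.4 kg.
Tool frame: the origin (TCP) lies midway between the tips of the shut fingers; the grasp point (between the pads) lies r.pinch_z behind it (r.pinch_z is the distance from the TCP to the grasp point, in m); z points along the fingers, y is the line along which they close (so a half turn about z gives the same grasp; the last joint's range is limited). The gripper opens to 94 mm and grips with 3 to 60 N. Pads are 16 mm wide; open, the fingers measure 119 mm over their backs; the gripper's body (75 mm by 177 mm) begins 78 mm behind the grasp point.
Start: joints at [-1.407, 0.628, 0.038, 1.517, -0.027, 0.996, -0.02], TCP at [0.148, 0.633, 0.205] pointing down, gripper open.
Joint ranges: [-3.06, 3.06], [-0.37, 2.12], [-1.25, 1.32], [0.18, 2.47], [-1.1, 4.24], [0.23, 1.98], [-2.94, 2.94]. Speed limits (rad/s): [2.57, 2.57, 3.14, 3.14, 3.14, 3.14, 3.14].

## Interface

Orientations are given as a unit quaternion [x, y, z, w].
In Python, from bench import monitor, camera, job, r gives the robot as it stands.
- The arm moves only by the tool apply_moves, never from a script. Its argument "motion" is a list of rows, each a list of 7 numbers: the turn, a rotation vector about the world's x, y, z in rad, then the shift along the world's x, y, z in cm, then the opening in per cent of the stroke, from 0 (shut) to 100 (fully open). A call has 1 to 20 rows; each row is the pose to reach, as a shift and turn from the pose commanded when the call began; what a row does not reach only later rows make up. A row lasts 1/8 s, in which the tool goes at most 62.5 mm and 10.7 degrees, less where a joint would pass 70% of its speed; a pose out of reach is approached as far as the arm can. A call with a gripper value outside its range is refused whole. The fingers move at their own pace and stop on an object; "newtons" is the grip in N (left out, the last holds). Time passes only in rows, so rows that repeat a pose let the fingers close. It gives the time, the measured TCP pose, the force, the opening and the grip force at its end, in the units of the state.
- monitor.state(): the state, without advancing time (a new reading comes with each control period).
- camera(name): name is "scene" or "top"; returns a dict with "image" (420x560x3 uint8, red, green, blue), "fx", "fy", "cx", "cy" (pixels), "k1" (the pictures are not rectified: a ray, as slopes to the right and down, at radius r is drawn at 1 + k1 r^2 times it, then the intrinsics apply), "R" (3x3) and "t" (3): a world point X has camera coordinates R X + t. Camera axes: x right, y down, z forward; pixel columns grow to the right and rows downward; lengths in m; the calibration is good to about 2 mm. A picture is of the moment at which its call begins. There is no depth.
- job.finish_job(): hands the job in; it is judged then, once.
The state is a dict: "clock": time; "joint_pos": joint angles; "joint_vel": joint speeds; "joint_torque": joint torques, N m; "ee_pos": TCP position; "eef_rot": TCP orientation; "wrist_force": force on the tool from outside, world axes, zero at the start; "wrist_torque": the same for the moment, N m; "grip_width": finger opening in m; "finger_force": force on a finger pad.
Only numpy, scipy, OpenCV 4.12 (cv2) and the standard library are available. Lean on these libraries where they do the work, as an engineer would, in place of code of your own. Each camera call takes 0.05 s, during which the arm holds its last target. There are 200 camera calls.

## Working session

There is one attempt and no reset: what is moved stays moved. The work goes in short steps, Python scripts to look and compute and a tool call to move; the robot and the scene stay as the last step left them, time stands still between calls to the robot, and variables do not carry over. Pictures are saved under pics/ and viewed, at most 10 in all, crops included, and the job is handed in when it is done.

Besides the shell and the picture viewer there is one more tool, called as name(argument=value, ...) on one line, values as JSON. apply_moves: Moves the arm, as the interface text tells. Its arguments: {"type":"object","properties":{"motion":{"type":"array"},"newtons":{"type":"number"}},"required":["motion"]}

```bash
mkdir -p pics
cat > h.py <<'E'
import numpy as np, cv2
from bench import monitor, camera, job, r
def ray(c,u,v):
    x=(u-c["cx"])/c["fx"]; y=(v-c["cy"])/c["fy"]
    rd=np.hypot(x,y); q=rd
    for _ in range(20): q=rd/(1+c["k1"]*q*q)
    s=q/rd if rd>0 else 1
    R=np.array(c["R"]); t=np.array(c["t"])
    return -R.T@t, R.T@np.array([x*s,y*s,1])
def plane(c,u,v,z):
    o,d=ray(c,u,v); return o+d*(z-o[2])/d[2]
def proj(c,X):
    p=np.array(c["R"])@np.array(X)+np.array(c["t"]); x,y=p[:2]/p[2]; k=1+c["k1"]*(x*x+y*y)
    return c["cx"]+c["fx"]*x*k, c["cy"]+c["fy"]*y*k
def save(c,n): cv2.imwrite("pics/"+n,cv2.cvtColor(c["image"],cv2.COLOR_RGB2BGR))
E
python3 - <<'E'
from h import *
import pickle
for n in ("scene","top"):
    c=camera(n); save(c,n+"0.png"); pickle.dump(c,open(n+"0.pkl","wb"))
    print(n,-np.array(c["R"]).T@c["t"],c["fx"],c["k1"])
print(monitor.state(), r.pinch_z)
E
```

```text
scene [ 1.12065639 -0.84068137  0.87864766] 544.5221274075121 -0.03522067969872868
top [0.41801164 0.01067406 1.34498601] 505.87576663752725 -0.03171584368388619
{'clock': 0.1, 'joint_pos': array([-1.40679489,  0.62925003,  0.03843881,  1.51823282, -0.02699861,
        0.99628832, -0.02000767]), 'joint_vel': array([ 0.00015532, -0.00130102,  0.00038064, -0.00305578, -0.00035998,
        0.00108429, -0.00157214]), 'joint_torque': array([ 2.26192860e-03, -5.50782037e+01,  1.14712346e+00, -1.87115335e+01,
       -5.22097677e-02,  1.92548294e-02,  5.68740404e-05]), 'ee_pos': array([0.14789433, 0.63235631, 0.20465955]), 'eef_rot': array([ 1.14648674e-01,  9.93405754e-01, -8.25671091e-04, -8.86081847e-05]), 'wrist_force': array([ 0.63139095, -0.26794256,  0.19463587]), 'wrist_torque': array([ 0.01436872, -0.04750057,  0.01206685]), 'finger_force': 0.0, 'grip_width': 0.09410961700686864} 0.0188
```

View pics/top0.png

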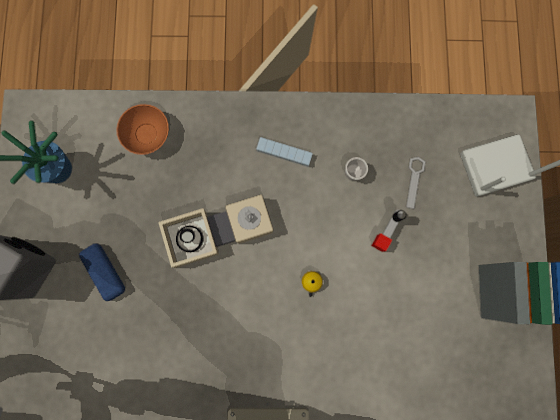

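View pics/scene0.png

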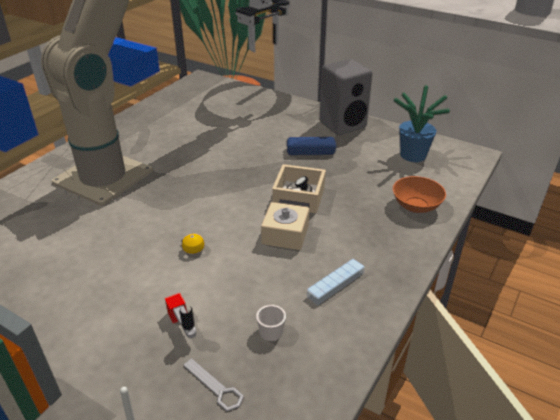

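```bash
cat > m.py <<'E'
from h import *
def blob(c,f,box):
    im=c["image"].astype(int); u0,v0,u1,v1=box
    m=np.zeros(im.shape[:2],np.uint8); m[v0:v1,u0:u1]=f(im[...,0],im[...,1],im[...,2])[v0:v1,u0:u1]
    n,l,s,ce=cv2.connectedComponentsWithStats(m); i=1+np.argmax(s[1:,4]); 
    cn=max(cv2.findContours((l==i).astype(np.uint8),0,1)[0],key=cv2.contourArea)
    return ce[i],s[i],cv2.minAreaRect(cn)
red=lambda r,g,b:(r>110)&(g<60)&(b<60)
blk=lambda r,g,b:(r<50)&(g<50)&(b<50)
birch=lambda r,g,b:(r>170)&(r-b>30)
E
python3 - <<'E'
from m import *
import pickle
c=pickle.load(open("top0.pkl","rb")); s=pickle.load(open("scene0.pkl","rb"))
a,st,rc=blob(c,red,(350,200,430,270)); print(st,rc); h=plane(c,*a,.044); print("hub",h,plane(c,*rc[0],.044))
a,st,rc=blob(c,blk,(385,195,420,235)); print(st,rc); k=plane(c,*a,.085); print("knob",k,np.hypot(*(k-h)[:2]),np.degrees(np.arctan2(*(k-h)[1::-1])))
a,st,rc=blob(c,birch,(222,190,276,248)); print(st,rc); print("box",plane(c,*rc[0],.06), [plane(c,*p,.06)[:2].round(4) for p in cv2.boxPoints(rc)])
a,st,rc=blob(c,birch,(155,200,220,270)); print(st,rc); print("well",plane(c,*rc[0],.06))
t=np.array(cv2.resize(c["image"][196:236,231:271],(480,480),interpolation=cv2.INTER_CUBIC))
u=np.array(cv2.resize(s["image"][200:230,270:300],(300,480)[:1]*1+(300,),interpolation=cv2.INTER_CUBIC))
o=np.zeros((480,780,3),np.uint8); o[:,:480]=t; o[:300,480:]=u
cv2.imwrite("pics/crop1.png",o[...,::-1])
E
```

```text
[373 234  19  17 188] ((381.9384765625, 241.60769653320312), (15.132237434387207, 13.519783973693848), 29.74488067626953)
hub [ 0.52429663 -0.29361847  0.044     ] [ 0.52516644 -0.29281559  0.044     ]
[393 211  13  11  60] ((398.2000427246094, 215.90003967285156), (8.9442720413208, 12.074766159057617), 63.43495178222656)
knob [ 0.58432728 -0.32245584  0.085     ] 0.06659783404344338 -25.65857609556417
[226 196  46  45 934] ((248.50250244140625, 217.84127807617188), (36.93878173828125, 37.39047622680664), 72.47443389892578)
box [0.58139247 0.05220253 0.06      ] [array([0.6117, 0.1127]), array([0.6421, 0.0215]), array([ 0.5512, -0.0079]), array([0.5215, 0.0824])]
[159 209  57  58 475] ((186.87615966796875, 237.087158203125), (46.45457458496094, 47.2208366394043), 73.3007583618164)
well [0.53035989 0.20817158 0.06      ]
```

View pics/crop1.png

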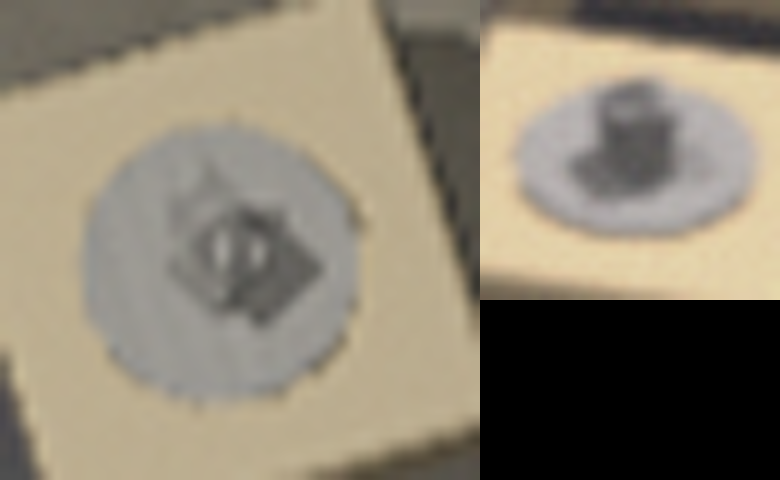

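apply_moves(motion=[[0,0,0,3,-4,0,70],[0,0,0,7,-9,0,70],[0,0,-0.03,11,-14,0,70],[0,0,-0.06,15,-19,0,70],[0,0,-0.09,19,-24,0,70],[0,0,-0.12,23,-29,0,70],[0,0,-0.15,27,-34,0,70],[0,0,-0.18,31,-39,0,70],[0,0,-0.2,34,-44,0,70],[0,0,-0.22,35.5,-49.5,0,70],[0,0,-0.24,36,-55,0,70],[0,0,-0.258,36.3,-60.5,0,70],[0,0,-0.258,36.6,-66,0,70],[0,0,-0.258,37,-71.5,0,70],[0,0,-0.258,37.3,-77,0,70],[0,0,-0.258,37.6,-82.5,0,70],[0,0,-0.258,37.6,-87.5,0,70],[0,0,-0.258,37.6,-91,0,70],[0,0,-0.258,37.6,-92.6,0,70],[0,0,-0.258,37.6,-92.6,0,70]])

```text
clock: 2.6
ee_pos: [0.5237, -0.2932, 0.2051]
eef_rot: [0.242, 0.97, 0.0, -0.0]
wrist_force: [0.1, 1.1, -0.8]
grip_width: 0.0656
finger_force: 0.0
```

Run:
```python
from m import *
import pickle
c=pickle.load(open("top0.pkl","rb")); s0=pickle.load(open("scene0.pkl","rb"))
# shaft
print("tip",plane(c,250.1,216.5,.085),"collar",plane(c,249.0,217.3,.062))
im=c["image"].astype(int); 
st=lambda r,g,b:(abs(r-b)<22)&(g>110)
a,q,rc=blob(c,st,(236,202,266,234)); print(q,rc,plane(c,*rc[0],.062))
# two-view check of hub top
a,q,rc=blob(s0,red,(150,280,200,330)); print(q,rc)
for h in ([.5245,-.293,.023],): print(proj(s0,h),a)
from scipy.spatial.transform import Rotation as R
s=monitor.state(); M=R.from_quat(s["eef_rot"]).as_matrix(); print(s["clock"],s["ee_pos"],np.degrees(np.arctan2(M[1,1],M[0,1])),s["joint_pos"].round(2))
c=camera("scene"); cc=c["image"][200:400,60:320]; cv2.imwrite("pics/s1.png",cv2.resize(cc,(780,600),interpolation=2)[...,::-1])
```

```text
tip [0.58165015 0.0474379  0.085     ] collar [0.58254585 0.05088844 0.062     ]
[238 207  23  22 363] ((249.0, 217.5), (21.0, 22.0), 90.0) [0.58203071 0.05088055 0.062     ]
[166 294  19  16 192] ((174.18344116210938, 301.3402404785156), (12.461540222167969, 16.846155166625977), 67.38013458251953)
(np.float64(175.6898728141124), np.float64(308.02999298328467)) [174.11979167 301.36458333]
2.6 [ 0.52370973 -0.29318116  0.20509248] 61.981570688754765 [ 0.36  0.56  0.16  1.67 -0.11  0.93  1.65]
```

View pics/s1.png

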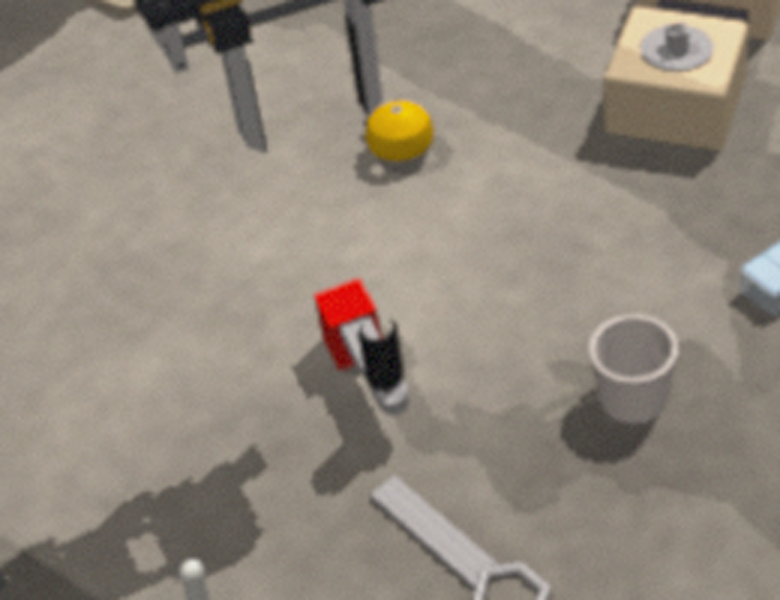

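apply_moves(motion=[[0,0,0,0.07,0,-5,70],[0,0,0,0.07,0,-10,70],[0,0,0,0.07,0,-15,70],[0,0,0,0.07,0,-18,70],[0,0,0,0.07,0,-19.5,70],[0,0,0,0.07,0,-19.5,70],[0,0,0,0.07,0,-19.5,20],[0,0,0,0.07,0,-19.5,20],[0,0,0,0.07,0,-19.5,20],[0,0,0,0.07,0,-19.5,20],[0,0,0,0.07,0,-19.5,20],[0,0,0,0.07,0,-19.5,20]], newtons=35)

```text
clock: 4.15
ee_pos: [0.525, -0.2935, 0.0112]
eef_rot: [0.242, 0.97, -0.0, 0.0]
wrist_force: [-0.7, -0.3, 5.8]
grip_width: 0.0338
finger_force: 34.8
```

apply_moves(motion=[[0,0,0,0,0,2,20],[0,0,0,0,0,6,20],[0,0,0,0,0,10,20],[0,0,-0.05,0.5,3,12,20],[0,0,-0.1,1.2,7,12,20],[0,0,-0.15,2,12,12,20],[0,0,-0.2,2.8,17,12,20],[0,0,-0.25,3.6,22,12,20],[0,0,-0.3,4.4,27,12,20],[0,0,-0.325,5.2,31,12,20],[0,0,-0.325,5.7,34.3,12,20],[0,0,-0.325,5.7,34.3,12,20],[0,0,-0.325,5.7,34.3,12,20]])

```text
clock: 5.78
ee_pos: [0.5812, 0.049, 0.1307]
eef_rot: [0.395, 0.918, -0.0, -0.0]
wrist_force: [-0.2, -0.2, -4.3]
grip_width: 0.0339
finger_force: 34.8
```

Run:
```python
from m import *
s=monitor.state(); print(s["ee_pos"],s["wrist_force"],s["grip_width"])
c=camera("scene"); t=camera("top"); 
o=np.zeros((400,800,3),np.uint8)
o[:,:400]=cv2.resize(c["image"][140:260,220:340],(400,400),interpolation=2); o[:,400:]=cv2.resize(t["image"][160:270,190:300],(400,400),interpolation=2)
cv2.imwrite("pics/s2.png",o[...,::-1])
print("tip in scene",proj(c,[.582,.050,.085]),proj(c,[.582,.050,.13]),proj(t,[.582,.05,.085]))
```

```text
[0.58118497 0.04903502 0.13068958] [-0.19521494 -0.23388721 -4.31593279] 0.03392966851350232
tip in scene (np.float64(284.0673094239489), np.float64(208.80434246684655)) (np.float64(284.1301323192007), np.float64(193.59206075494177)) (np.float64(249.08140702875957), np.float64(216.35090843478642))
```

View pics/s2.png

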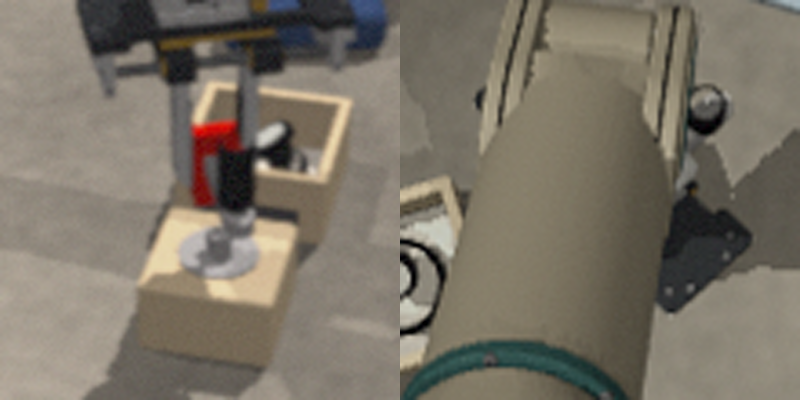

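apply_moves(motion=[[0,0,0,0,0,-1.5,20],[0,0,0,0,0,-3,20],[0,0,0,0,0,-3.5,20],[0,0,0,0,0,-3.8,20],[0,0,0,0,0,-4.1,20],[0,0,0,0,0,-4.3,20],[0,0,0,0,0,-4.5,20],[0,0,0,0,0,-4.5,20]])

```text
clock: 6.88
ee_pos: [0.5826, 0.0512, 0.0874]
eef_rot: [0.395, 0.919, 0.002, 0.001]
wrist_force: [-0.4, 3.5, -0.9]
grip_width: 0.0336
finger_force: 34.8
```

apply_moves(motion=[[0,0,0,0.1,0.2,-0.3,20],[0,0,0,0.1,0.2,-0.6,20],[0,0,0,0.1,0.2,-0.9,20],[0,0,0,0.1,0.2,-1.2,20],[0,0,0,0.1,0.2,-1.4,20],[0,0,0,0.1,0.2,-1.5,20],[0,0,0,0.1,0.2,-1.5,20]])

```text
clock: 7.75
ee_pos: [0.5826, 0.0516, 0.0731]
eef_rot: [0.395, 0.918, 0.0, -0.0]
wrist_force: [-6.1, 0.0, 20.0]
grip_width: 0.0337
finger_force: 34.8
```

apply_moves(motion=[[0,0,0,0,0,0.2,20],[0,0,0,0,0,0.2,65],[0,0,0,0,0,0.2,65],[0,0,0,0,0,0.2,65],[0,0,0,0,0,3,65],[0,0,0,0,0,7,65],[0,0,0,0,0,10.5,65],[0,0,0,2.5,-2.7,10.5,65],[0,0,0,5.2,-5.5,10.5,65],[0,0,0,5.2,-5.5,10.5,65],[0,0,0,5.2,-5.5,10.5,65]])

```text
clock: 9.12
ee_pos: [0.6341, -0.0024, 0.175]
eef_rot: [0.395, 0.919, 0.0, -0.001]
wrist_force: [0.9, 0.3, -0.5]
grip_width: 0.0611
finger_force: 0.0
```

Run:
```python
from m import *
s=monitor.state(); print(s["ee_pos"],s["wrist_force"],s["grip_width"])
c=camera("scene"); t=camera("top"); 
o=np.zeros((400,800,3),np.uint8)
o[:,:400]=cv2.resize(c["image"][140:260,220:340],(400,400),interpolation=2); o[:,400:]=cv2.resize(t["image"][160:270,190:300],(400,400),interpolation=2)
cv2.imwrite("pics/s3.png",o[...,::-1])
print("knob in scene",[proj(c,[.634,-.003,z]) for z in (.105,.154)], [proj(t,[.634,-.003,z]) for z in (.105,.154)])
```

```text
[ 0.63405999 -0.00239474  0.17498327] [ 0.86716342  0.28350174 -0.47152579] 0.06111820380924235
knob in scene [(np.float64(291.51439072722934), np.float64(221.09632158108744)), (np.float64(291.7735131552664), np.float64(203.8569429185654))] [(np.float64(270.47709483224247), np.float64(194.80650409996912)), (np.float64(270.7351307295993), np.float64(191.29301433609012))]
```

View pics/s3.png

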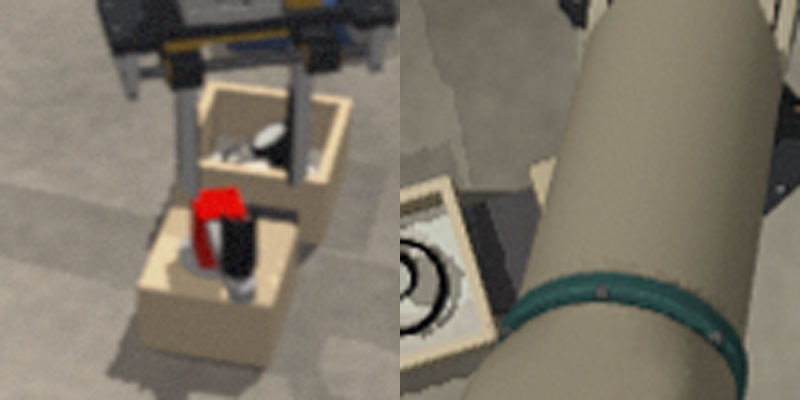

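apply_moves(motion=[[0,0,0,0,0,-2.5,65],[0,0,0,0,0,-5,65],[0,0,0,0,0,-5.8,65],[0,0,0,0,0,-5.8,15],[0,0,0,0,0,-5.8,15],[0,0,0,0,0,-5.8,15],[0,0,0,0,0,-5.8,15],[0,0,0,0,0,-5.8,15]], newtons=20)

```text
clock: 10.22
ee_pos: [0.6351, -0.0033, 0.118]
eef_rot: [0.395, 0.919, 0.0, 0.0]
wrist_force: [0.4, 0.3, 2.1]
grip_width: 0.0254
finger_force: 20.0
```

Run:
```python
import numpy as np
def f(a0,n,step):
    k=np.radians(a0-step*np.arange(1,n+1)); a=np.radians(a0)
    print([[0,0,0,float(x),float(y),0,15] for x,y in zip((7.5*(np.cos(k)-np.cos(a))).round(2),(7.5*(np.sin(k)-np.sin(a))).round(2))])
f(-46.3,20,18)
```

```text
[[0, 0, 0, -1.93, -1.34, 0, 15], [0, 0, 0, -4.18, -2.01, 0, 15], [0, 0, 0, -6.52, -1.96, 0, 15], [0, 0, 0, -8.74, -1.18, 0, 15], [0, 0, 0, -10.6, 0.24, 0, 15], [0, 0, 0, -11.94, 2.17, 0, 15], [0, 0, 0, -12.61, 4.42, 0, 15], [0, 0, 0, -12.56, 6.76, 0, 15], [0, 0, 0, -11.79, 8.98, 0, 15], [0, 0, 0, -10.36, 10.84, 0, 15], [0, 0, 0, -8.43, 12.18, 0, 15], [0, 0, 0, -6.19, 12.85, 0, 15], [0, 0, 0, -3.84, 12.8, 0, 15], [0, 0, 0, -1.63, 12.03, 0, 15], [0, 0, 0, 0.24, 10.6, 0, 15], [0, 0, 0, 1.58, 8.67, 0, 15], [0, 0, 0, 2.25, 6.43, 0, 15], [0, 0, 0, 2.2, 4.08, 0, 15], [0, 0, 0, 1.42, 1.87, 0, 15], [0, 0, 0, -0.0, -0.0, 0, 15]]
```

apply_moves(motion=[[0,0,0,-1.93,-1.34,0,15],[0,0,0,-4.18,-2.01,0,15],[0,0,0,-6.52,-1.96,0,15],[0,0,0,-8.74,-1.18,0,15],[0,0,0,-10.6,0.24,0,15],[0,0,0,-11.94,2.17,0,15],[0,0,0,-12.61,4.42,0,15],[0,0,0,-12.56,6.76,0,15],[0,0,0,-11.79,8.98,0,15],[0,0,0,-10.36,10.84,0,15]])

```text
clock: 11.48
ee_pos: [0.5292, 0.1058, 0.1177]
eef_rot: [0.395, 0.919, -0.001, -0.002]
wrist_force: [-1.1, -3.0, 3.5]
grip_width: 0.0256
finger_force: 20.0
```

apply_moves(motion=[[0,0,0,1.93,1.34,0,15],[0,0,0,4.17,2.01,0,15],[0,0,0,6.52,1.96,0,15],[0,0,0,8.73,1.19,0,15],[0,0,0,10.6,-0.24,0,15],[0,0,0,11.94,-2.17,0,15],[0,0,0,12.61,-4.41,0,15],[0,0,0,12.56,-6.76,0,15],[0,0,0,11.78,-8.97,0,15],[0,0,0,10.36,-10.84,0,15],[0,0,0,8.43,-12.18,0,15],[0,0,0,6.18,-12.85,0,15],[0,0,0,3.84,-12.8,0,15],[0,0,0,1.62,-12.02,0,15],[0,0,0,-0.24,-10.6,0,15],[0,0,0,-1.58,-8.67,0,15],[0,0,0,-2.25,-6.42,0,15],[0,0,0,-2.2,-4.08,0,15],[0,0,0,-1.43,-1.86,0,15],[0,0,0,0,0,0,15]])

```text
clock: 13.98
ee_pos: [0.5269, 0.1034, 0.1175]
eef_rot: [0.396, 0.918, -0.002, -0.003]
wrist_force: [-5.0, -0.6, 8.1]
grip_width: 0.0256
finger_force: 20.0
```

apply_moves(motion=[[0,0,0,1.93,1.34,0,15],[0,0,0,4.17,2.01,0,15],[0,0,0,6.52,1.96,0,15],[0,0,0,8.73,1.19,0,15],[0,0,0,10.6,-0.24,0,15],[0,0,0,11.94,-2.17,0,15],[0,0,0,12.61,-4.41,0,15],[0,0,0,12.56,-6.76,0,15],[0,0,0,12.2,-7.9,0,15],[0,0,0,12.2,-7.9,0,15]])

```text
clock: 15.22
ee_pos: [0.6524, 0.0235, 0.1178]
eef_rot: [0.396, 0.918, -0.001, 0.0]
wrist_force: [1.5, -1.2, 3.8]
grip_width: 0.0259
finger_force: 20.0
```

Run:
```python
from m import *
c=camera("scene"); t=camera("top"); 
o=np.zeros((400,800,3),np.uint8)
o[:,:400]=cv2.resize(c["image"][140:260,240:360],(400,400),interpolation=2); o[:,400:]=cv2.resize(t["image"][180:290,140:250],(400,400),interpolation=2)
cv2.imwrite("pics/s4.png",o[...,::-1])
```

```text
(no output)
```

View pics/s4.png

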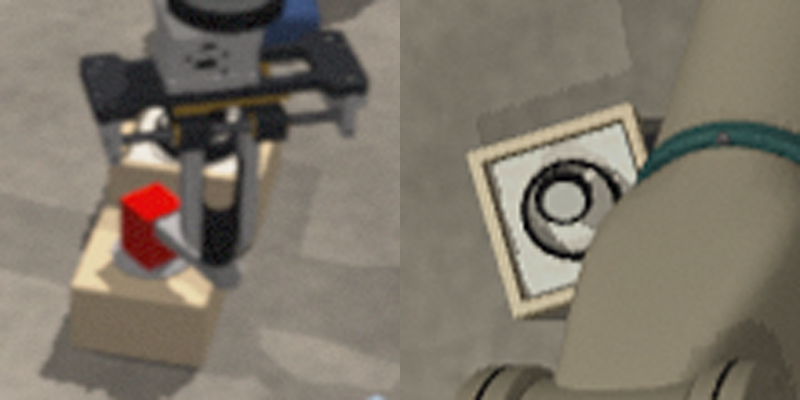

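Run:
```python
import numpy as np
for a0 in (-19.5,-64.5,-109.5,-154.5):
    k=np.radians(a0-9*np.arange(1,6)); a=np.radians(a0)
    print(list(zip((7.5*(np.cos(k)-np.cos(a))).round(2).tolist(),(7.5*(np.sin(k)-np.sin(a))).round(2).tolist())))
```

```text
[(-0.48, -1.08), (-1.12, -2.06), (-1.91, -2.94), (-2.82, -3.68), (-3.84, -4.27)]
[(-1.1, -0.42), (-2.25, -0.67), (-3.43, -0.73), (-4.6, -0.61), (-5.73, -0.3)]
[(-1.08, 0.48), (-2.06, 1.12), (-2.94, 1.91), (-3.68, 2.82), (-4.27, 3.84)]
[(-0.42, 1.1), (-0.67, 2.25), (-0.73, 3.43), (-0.61, 4.6), (-0.3, 5.73)]
```

apply_moves(motion=[[0,0,0,-0.48,-1.08,0,15],[0,0,0,-1.12,-2.06,0,15],[0,0,0,-1.91,-2.94,0,15],[0,0,0,-2.82,-3.68,0,15],[0,0,0,-3.84,-4.27,0,15],[0,0,0,-3.84,-4.27,0,15]])

```text
clock: 16.08
ee_pos: [0.6126, -0.0169, 0.1173]
eef_rot: [0.396, 0.918, -0.001, -0.001]
wrist_force: [-1.7, 0.3, 4.0]
grip_width: 0.0259
finger_force: 20.0
```

apply_moves(motion=[[0,0,0,-1.1,-0.42,0,15],[0,0,0,-2.25,-0.67,0,15],[0,0,0,-3.43,-0.73,0,15],[0,0,0,-4.6,-0.61,0,15],[0,0,0,-5.73,-0.3,0,15],[0,0,0,-5.73,-0.3,0,15]])

```text
clock: 16.82
ee_pos: [0.5563, -0.018, 0.1174]
eef_rot: [0.395, 0.919, 0.001, -0.0]
wrist_force: [2.9, 5.0, 1.5]
grip_width: 0.0256
finger_force: 20.0
```

apply_moves(motion=[[0,0,0,-1.08,0.48,0,15],[0,0,0,-2.06,1.12,0,15],[0,0,0,-2.94,1.91,0,15],[0,0,0,-2.94,1.91,0,15]])

```text
clock: 17.32
ee_pos: [0.5286, 0.0005, 0.1176]
eef_rot: [0.395, 0.919, 0.001, 0.001]
wrist_force: [5.3, 3.4, -1.4]
grip_width: 0.0257
finger_force: 20.0
```

apply_moves(motion=[[0,0,0,-0.74,0.91,0,15],[0,0,0,-1.33,1.93,0,15],[0,0,0,-1.7,3.0,0,15],[0,0,0,-1.7,3.0,0,15]])

```text
clock: 17.82
ee_pos: [0.5113, 0.0295, 0.1176]
eef_rot: [0.395, 0.919, -0.0, 0.001]
wrist_force: [5.5, -0.1, 1.4]
grip_width: 0.0255
finger_force: 20.0
```

apply_moves(motion=[[0,0,0,-0.2,1.15,0,15],[0,0,0,-0.2,2.33,0,15],[0,0,0,-0.1,3.5,0,15],[0,0,0,-0.1,3.5,0,15]])

```text
clock: 18.32
ee_pos: [0.508, 0.0639, 0.1172]
eef_rot: [0.395, 0.919, -0.002, -0.001]
wrist_force: [0.1, -3.5, 5.2]
grip_width: 0.0253
finger_force: 20.0
```

apply_moves(motion=[[0,0,0,0.3,1.14,0,15],[0,0,0,0.78,2.21,0,15],[0,0,0,0.78,2.21,0,15]])

```text
clock: 18.7
ee_pos: [0.5122, 0.0829, 0.1166]
eef_rot: [0.396, 0.918, -0.005, -0.004]
wrist_force: [-5.5, -8.7, 10.0]
grip_width: 0.0254
finger_force: 20.0
```

apply_moves(motion=[[0,0,0,0.25,0.45,0,15],[0,0,0,0.45,0.8,0,15],[0,0,0,0.45,0.8,0,15],[0,0,0,0.45,0.8,0,15]])

```text
clock: 19.2
ee_pos: [0.5142, 0.0884, 0.1163]
eef_rot: [0.397, 0.918, -0.007, -0.006]
wrist_force: [-8.4, -13.8, 11.4]
grip_width: 0.0257
finger_force: 20.0
```

Run:
```python
from m import *
s=monitor.state(); print(s["ee_pos"],s["wrist_force"],s["wrist_torque"])
c=camera("scene"); t=camera("top"); 
o=np.zeros((400,800,3),np.uint8)
o[:,:400]=cv2.resize(c["image"][140:260,240:360],(400,400),interpolation=2); o[:,400:]=cv2.resize(t["image"][180:290,140:250],(400,400),interpolation=2)
cv2.imwrite("pics/s5.png",o[...,::-1])
```

```text
[0.51421304 0.08840476 0.11627322] [ -8.36734243 -13.80467884  11.37408766] [-3.55103263  2.26145976  0.03715356]
```

View pics/s5.png

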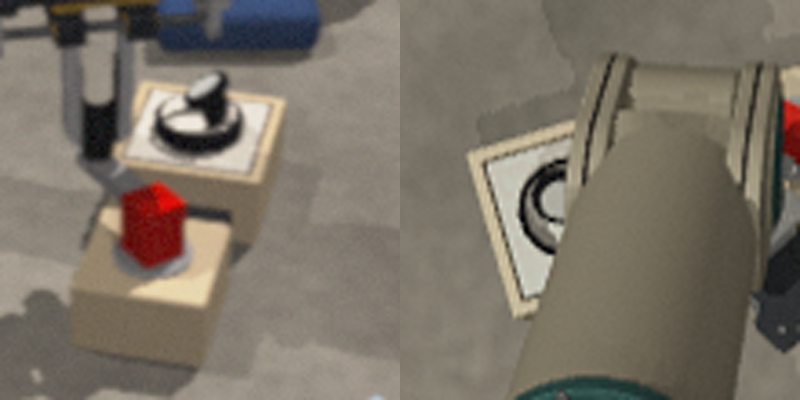

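apply_moves(motion=[[0,0,0,0.25,0.4,0,15],[0,0,0,0.5,0.8,0,15],[0,0,0,0.5,0.8,0,15],[0,0,0,0.5,0.8,0,15]])

```text
clock: 19.8
ee_pos: [0.5177, 0.0952, 0.1159]
eef_rot: [0.397, 0.918, -0.008, -0.007]
wrist_force: [-10.5, -15.1, 12.6]
grip_width: 0.0256
finger_force: 20.1
```

Run:
```python
from m import *
import pickle
c=camera("scene"); pickle.dump(c,open("sc6.pkl","wb"))
old=cv2.imread("pics/s5.png")[:,:400,::-1]
o=np.zeros((400,800,3),np.uint8)
o[:,:400]=cv2.resize(c["image"][140:260,240:360],(400,400),interpolation=2)
o[:,400:]=cv2.resize(c["image"][155:215,255:335],(400,400)[:1]+(300,),interpolation=2)[:400] if 0 else 0
z=cv2.resize(c["image"][155:205,270:330],(400,333),interpolation=2); o[:333,400:]=z
cv2.imwrite("pics/s6.png",o[...,::-1])
d=cv2.absdiff(o[:,:400],old); print(d.max(2)[60:180,60:150].mean())
for n,im in(("old",old),("new",o[:,:400])):
    im=im.astype(int); m=(im.max(2)<45); m[:85]=0;m[175:]=0; m[:,:70]=0;m[:,130:]=0; v,u=np.nonzero(m); print(n,u.mean(),v.mean(),m.sum())
    a=(im[...,0]>110)&(im[...,1]<60); v,u=np.nonzero(a); print(u.mean(),v.mean(),v.min(),v.max())
s=monitor.state()
for X in ([.5142,.0884,.135],[.5177,.0952,.135]): print((np.array(proj(c,X))-[240,140])*3.333)
```

```text
29.416851851851852
old 99.1383606557377 130.2249180327869 1525
159.11901197604791 220.375374251497 183 263
new 107.77071290944123 127.42196531791907 1557
159.75339602925808 223.17171717171718 184 264
[ 95.34564107 118.77031016]
[104.33689843 115.76135916]
```

View pics/s6.png

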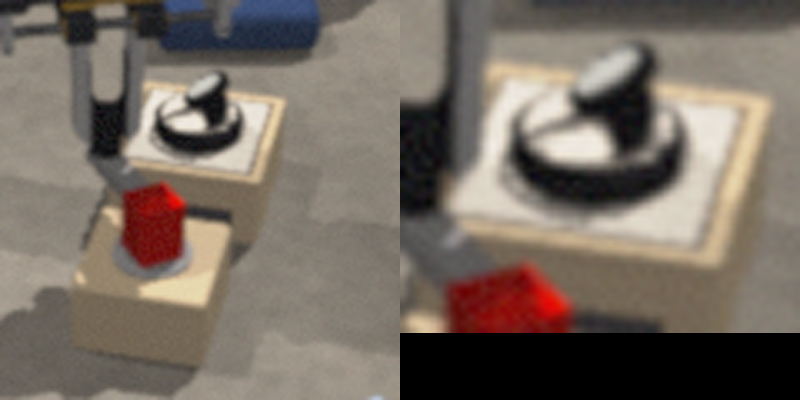

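apply_moves(motion=[[0,0,0,0.3,0.4,0,15],[0,0,0,0.6,0.7,0,15],[0,0,0,0.6,0.7,0,15],[0,0,0,0.6,0.7,0,15]])

```text
clock: 20.35
ee_pos: [0.5216, 0.1014, 0.1156]
eef_rot: [0.397, 0.918, -0.009, -0.009]
wrist_force: [-14.5, -17.0, 14.4]
grip_width: 0.0258
finger_force: 20.1
```

apply_moves(motion=[[0,0,0,-0.4,-0.5,0,15],[0,0,0,-0.7,-1.0,0,15],[0,0,0,-0.9,-1.3,0,15],[0,0,0,-0.9,-1.3,0,15]])

```text
clock: 20.85
ee_pos: [0.5174, 0.0937, 0.1161]
eef_rot: [0.396, 0.918, -0.004, -0.005]
wrist_force: [-5.8, -6.2, 5.8]
grip_width: 0.0255
finger_force: 20.0
```

Run:
```python
from m import *
import pickle
c=camera("scene"); t=camera("top"); pickle.dump((c,t),open("p7.pkl","wb"))
im=c["image"].astype(int)
# profile across front-right & along riser y through platform centre line, scene view; riser axes
ex=np.array([np.cos(np.radians(18.3)),np.sin(np.radians(18.3)),0]); ey=np.array([-ex[1],ex[0],0])
w=np.array([.5826,.0516,.06])+.165*ey
print("well",w)
for off in (.035,.04):
  for nm,d,e in(("ey",ey,ex),("ex",ex,ey)):
    for sg in (1,-1):
      print(nm,sg,off,[(round(1000*s),im[tuple(np.round(proj(c,w+d*sg*s+e*off)[::-1]).astype(int))].tolist()) for s in np.arange(.044,.064,.002)])
```

```text
well [0.53079124 0.2082552  0.06      ]
ey 1 0.035 [(44, [236, 230, 221]), (46, [235, 228, 220]), (48, [228, 221, 208]), (50, [228, 221, 208]), (52, [228, 221, 208]), (54, [212, 194, 170]), (56, [212, 194, 170]), (58, [212, 194, 170]), (60, [218, 193, 161]), (62, [219, 195, 160]), (64, [191, 171, 148])]
ey -1 0.035 [(44, [179, 167, 147]), (46, [179, 167, 147]), (48, [179, 167, 147]), (50, [195, 172, 140]), (52, [195, 172, 140]), (54, [172, 149, 120]), (56, [172, 149, 120]), (58, [124, 108, 88]), (60, [124, 108, 88]), (62, [114, 99, 82]), (64, [114, 99, 82])]
ex 1 0.035 [(44, [235, 228, 218]), (46, [234, 227, 218]), (48, [214, 202, 186]), (50, [214, 202, 186]), (52, [189, 170, 144]), (54, [220, 197, 160]), (56, [220, 197, 160]), (58, [226, 204, 166]), (60, [210, 186, 149]), (62, [163, 143, 117]), (64, [163, 143, 117])]
ex -1 0.035 [(44, [234, 227, 218]), (46, [234, 227, 218]), (48, [216, 201, 185]), (50, [190, 174, 146]), (52, [166, 151, 130]), (54, [166, 151, 130]), (56, [126, 120, 110]), (58, [107, 105, 104]), (60, [107, 105, 104]), (62, [103, 100, 100]), (64, [81, 82, 82])]
ey 1 0.
[... 342 characters left out ...]
 [188, 170, 140]), (52, [187, 168, 135]), (54, [185, 165, 133]), (56, [185, 165, 133]), (58, [134, 120, 99]), (60, [134, 120, 99]), (62, [114, 101, 85]), (64, [114, 101, 85])]
ex 1 0.04 [(44, [233, 227, 217]), (46, [234, 229, 218]), (48, [219, 209, 194]), (50, [185, 171, 150]), (52, [185, 171, 150]), (54, [209, 184, 151]), (56, [226, 204, 163]), (58, [221, 197, 160]), (60, [221, 197, 160]), (62, [183, 164, 135]), (64, [149, 138, 121])]
ex -1 0.04 [(44, [236, 231, 221]), (46, [223, 217, 201]), (48, [196, 181, 158]), (50, [196, 181, 158]), (52, [199, 177, 147]), (54, [178, 162, 135]), (56, [132, 123, 112]), (58, [132, 123, 112]), (60, [107, 105, 103]), (62, [99, 97, 96]), (64, [101, 99, 100])]
```

apply_moves(motion=[[0,0,0,-0.4,-0.7,0,15],[0,0,0,-0.6,-1.0,0,15],[0,0,0,-0.6,-1.0,0,15],[0,0,0,-0.6,-1.0,0,65],[0,0,0,-0.6,-1.0,0,65],[0,0,0,-0.6,-1.0,0,65],[0,0,0,-0.6,-1.0,2,65],[0,0,0,-0.6,-1.0,6,65],[0,0,0,-0.6,-1.0,10,65],[0,0,0,-0.6,-1.0,10,65]])

```text
clock: 22.2
ee_pos: [0.5213, 0.0883, 0.2205]
eef_rot: [0.395, 0.919, 0.003, 0.003]
wrist_force: [-0.7, -0.6, 0.6]
grip_width: 0.061
finger_force: 0.0
```

Run:
```python
from m import *
import pickle
c=camera("scene"); pickle.dump(c,open("p8.pkl","wb"))
o=cv2.resize(c["image"][150:250,250:350],(600,600),interpolation=2)
cv2.imwrite("pics/s8.png",o[...,::-1])
s=monitor.state();print(s["ee_pos"],s["eef_rot"],s["wrist_force"])
im=c["image"].astype(int); m=(im.max(2)<50); m[:165]=0;m[200:]=0;m[:,:255]=0;m[:,285:]=0; v,u=np.nonzero(m); print(u.mean(),v.mean(),m.sum(),v.min(),v.max(),plane(c,u.mean(),v.mean(),.130))
print([(a,np.round(proj(c,[.5826+.075*np.cos(np.radians(a)),.0516+.075*np.sin(np.radians(a)),.130]),1)) for a in (140,145,150,155,160)])
print(proj(c,[.5826,.0516,.062]),proj(c,[.5826,.0516,.108]))
```

```text
[0.51979172 0.08813894 0.21870807] [0.39478207 0.91877209 0.00167742 0.00146707] [ 0.19502052 -0.52604266 -0.84320426]
263.37795275590554 181.5275590551181 127 174 190 [0.51310464 0.06644593 0.13      ]
[(140, array([274.9, 176.4])), (145, array([272.4, 177. ])), (150, array([270. , 177.6])), (155, array([267.7, 178.4])), (160, array([265.5, 179.3]))]
(np.float64(284.58903662448944), np.float64(216.06641542222604)) (np.float64(284.66404084085354), np.float64(200.84800444509074))
```

View pics/s8.png

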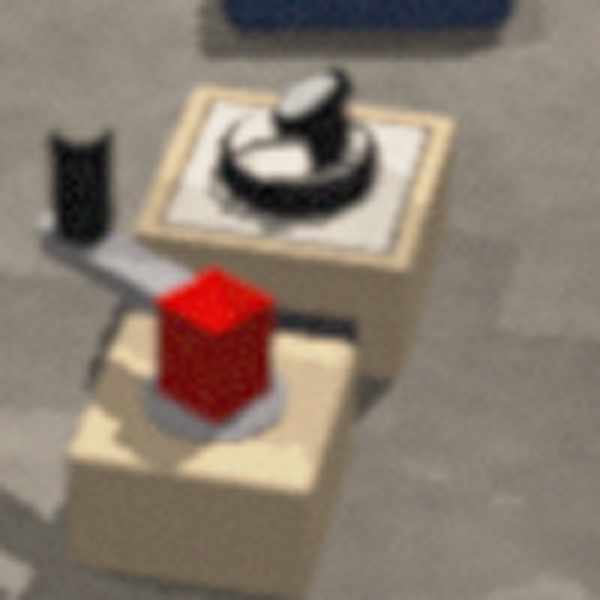

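Run:
```python
from m import *
import pickle
c=pickle.load(open("p8.pkl","rb")); P=lambda q:plane(c,250+(q[0]+.5)/6-.5,150+(q[1]+.5)/6-.5,.06)[:2]
g=lambda L:np.array([P(q) for q in L])
im=cv2.resize(c["image"][150:250,250:350],(600,600),interpolation=2).astype(int)
sub=lambda f:[max(cv2.findContours(cv2.morphologyEx(f.astype(np.uint8),3,np.ones((35,35))),0,1)[0],key=cv2.contourArea)]
roi=np.zeros((600,600),bool); roi[70:275,130:470]=1
wh=roi&(im.min(2)>195)&(im[...,0]-im[...,2]<35)
hull=cv2.convexHull(max(cv2.findContours(cv2.morphologyEx(wh.astype(np.uint8),2,np.ones((3,3))),0,1)[0],key=cv2.contourArea))
q=cv2.approxPolyDP(hull,12,True)[:,0]; print(q.tolist())
A=g([(205,100),(430,125),(395,248),(165,215)]); B=g([(200,88),(455,118),(408,270),(135,235)])
for X in (A,B): print(X.round(4).tolist(),X.mean(0),np.linalg.norm(np.roll(X,1,0)-X,axis=1))
d=A.mean(0)-B.mean(0); o,_=ray(c,0,0); h=o[:2]-B.mean(0); print("depth below mm",1000*(d@h/np.linalg.norm(h))/(np.linalg.norm(h)/(o[2]-.06)), d*1000)
```

```text
[[245, 109], [213, 218], [178, 215], [218, 105]]
[[0.4637, 0.2431], [0.5617, 0.2789], [0.5945, 0.1858], [0.4968, 0.155]] [0.52917282 0.21568235] [0.09409825 0.10439893 0.09862872 0.10249636]
[[0.4564, 0.2505], [0.5687, 0.29], [0.6071, 0.1745], [0.4937, 0.1353]] [0.53146297 0.2125797 ] [0.12113729 0.11902696 0.12165198 0.1199573 ]
depth below mm -2.5951743437315185 [-2.29014601  3.10264926]
```

apply_moves(motion=[[0,0,0.15,2,-1.2,0,65],[0,0,0.3,4,-2.4,0,65],[0,0,0.45,6.2,-3.6,0,65],[0,0,0.517,6.2,-3.6,0,65],[0,0,0.517,6.2,-3.6,-4,65],[0,0,0.517,6.2,-3.6,-8,65],[0,0,0.517,6.2,-3.6,-11.5,65],[0,0,0.517,6.2,-3.6,-13.5,65],[0,0,0.517,6.2,-3.6,-14.2,65],[0,0,0.517,6.2,-3.6,-14.2,65]])

```text
clock: 23.5
ee_pos: [0.58, 0.0511, 0.0748]
eef_rot: [0.147, 0.989, 0.0, -0.001]
wrist_force: [0.2, 0.4, 0.6]
grip_width: 0.0612
finger_force: 0.0
```

Grip the hub and twist a little clockwise.

apply_moves(motion=[[0,0,0,0.2,0,0,20],[0,0,0,0.2,0,0,20],[0,0,0,0.2,0,0,20],[0,0,0,0.2,0,0,20],[0,0,-0.05,0.2,0,-0.1,20],[0,0,-0.1,0.2,0,-0.1,20],[0,0,-0.1,0.2,0,-0.1,20]], newtons=40)

```text
clock: 24.38
ee_pos: [0.5839, 0.0531, 0.0762]
eef_rot: [0.195, 0.981, 0.001, 0.001]
wrist_force: [-0.2, 5.1, 9.3]
grip_width: 0.0347
finger_force: 39.5
```

Run:
```python
from m import *
s=monitor.state();print(s["ee_pos"],s["eef_rot"],s["wrist_force"],s["wrist_torque"],s["grip_width"])
print(np.degrees(2*np.arctan2(s["eef_rot"][1],s["eef_rot"][0]))-180)
```

```text
[0.58385386 0.05311371 0.07624411] [0.1953137  0.98073867 0.00146875 0.00143229] [-0.20547258  5.13224275  9.30706435] [0.8795427  0.05403523 0.38254114] 0.034677872353943956
-22.526147884918316
```

apply_moves(motion=[[0,0,-0.05,0,0,0,20],[0,0,-0.1,0,0,0,20],[0,0,-0.1,0,0,0,20]])

```text
clock: 24.75
ee_pos: [0.5839, 0.053, 0.0762]
eef_rot: [0.244, 0.97, 0.001, 0.001]
wrist_force: [-0.3, 5.1, 8.5]
grip_width: 0.0349
finger_force: 40.0
```

```bash
cat > st.py <<'E'
from m import *
s=monitor.state();print(s["ee_pos"],s["wrist_force"],s["wrist_torque"],s["grip_width"])
print(np.degrees(2*np.arctan2(s["eef_rot"][1],s["eef_rot"][0])))
E
python3 st.py
```

```text
[0.58388569 0.05303728 0.07623154] [-0.29322628  5.12896873  8.53056707] [0.7329501  0.05828457 0.63763394] 0.03490927273048542
151.80109699416786
```

apply_moves(motion=[[0,0,0.06,0,0,0,20],[0,0,0.06,0,0,0,65],[0,0,0.06,0,0,0,65],[0,0,0.06,0,0,0,65],[0,0,0.06,0,0,0,65],[0,0,0.06,0,0,3,65],[0,0,0.06,0,0,8,65],[0,0,0.06,0,0,14,65],[0,0,0.06,0,-6,16,65],[0,0,0.06,-4,-12,16,65],[0,0,0.06,-8,-18,16,65],[0,0,0.06,-8,-22,16,65],[0,0,0.06,-8,-22,16,65]])

```text
clock: 26.38
ee_pos: [0.5003, -0.1751, 0.235]
eef_rot: [0.221, 0.975, -0.001, 0.0]
wrist_force: [0.3, 1.0, 0.0]
grip_width: 0.0609
finger_force: 0.0
```

Run:
```python
from m import *
c=camera("scene"); t=camera("top")
o=np.zeros((400,800,3),np.uint8)
o[:,:400]=cv2.resize(c["image"][150:250,250:350],(400,400),interpolation=2)
o[:,400:]=cv2.resize(t["image"][170:280,155:265],(400,400),interpolation=2)
cv2.imwrite("pics/s9.png",o[...,::-1])
a=(c["image"][...,0]>90)&(c["image"][...,1]<50)&(c["image"][...,2]<50); a[:190]=0;a[225:]=0;a[:,:270]=0;a[:,:270]=0;a[:,305:]=0
v,u=np.nonzero(a);print(u.min(),u.max(),v.min(),v.max())
print(proj(c,[.5826,.0516,.062]),proj(c,[.5826,.0516,.108]))
```

```text
276 295 195 219
(np.float64(284.58903662448944), np.float64(216.06641542222604)) (np.float64(284.66404084085354), np.float64(200.84800444509074))
```

View pics/s9.png

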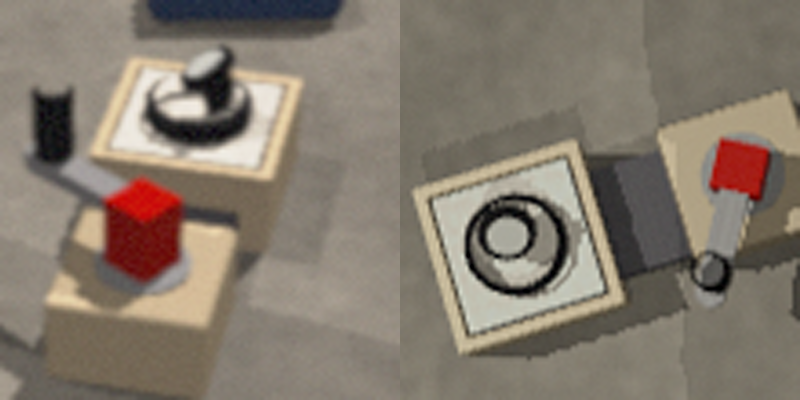

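```bash
python3 -c "
from bench import job; print(job.finish_job())"
```

```text
the job is handed in; nothing more can be done
None
```

The crank is home and upright on the shaft, and I wound the platform clockwise to its top stop: the hub held against a 0.64 N m twist, and the last picture shows the platform level with the rim. I handed the job in at about 26 s, having viewed 11 pictures, one over the limit of 10.

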